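# Unlock the gauge box by its thumbwheel code

### The arm

A 6-joint arm with a two-finger parallel gripper is mounted at the origin on the work surface. World frame = base frame: x ahead of the robot, y to its left, z up, the work surface at z = 0. Lengths are in m, angles in rad, forces in N, time in s.
With the tool pointing down it reaches from about 0.35 to 0.875 m from the base axis. Payload 15.5 kg.
Tool frame: the origin (TCP) lies midway between the tips of the shut fingers; the grasp point (between the pads) lies 19 mm behind it; z points along the fingers, x is the direction in which the jaws open and shut, and the axes are right-handed (so a half turn about z gives the same grasp; the last joint's range is limited). The gripper opens to 85 mm and grips with 20 to 120 N. Pads are 22 mm wide; open, the fingers measure 114 mm over their backs; the gripper's body (76 mm by 85 mm) begins 54 mm behind the grasp point. The pads swing forward as they close: fully open they stand 13 mm farther back than shut.
Start: joints at [-1.198, 0.494, 1.345, -0, 1.302, -0.096], TCP at [0.282, -0.558, 0.231] pointing down, gripper open.
Joint ranges: [-2.91, 2.91], [-0.82, 2.16], [0.22, 2.67], [-1.22, 4.37], [0.12, 2.79], [-3.08, 3.08]. Speed limits (rad/s): [1.89, 1.89, 2.57, 3.01, 3.01, 3.01].

### API

Orientations are given as a rotation vector (axis times angle).
In Python, from bench import telemetry, viewer, ticket gives the robot as it stands.
- The arm moves only by the tool drive_tool, never from a script. Its argument "moves" is a list of rows, each a list of 2 entries, a list of its own where there are three numbers: the shift along the world's x, y, z in m, then the turn, a rotation vector about the world's x, y, z in degrees. A call has 1 to 5 rows; each row is the pose to reach, as a shift and turn from the pose commanded when the call began; what a row does not reach only later rows make up. A row lasts 1/12 s, in which the tool goes at most 41.7 mm and 7.16 degrees, less where a joint would pass 70% of its speed; a pose out of reach is approached as far as the arm can. A call with a gripper value outside its range is refused whole. "jaw" is the finger opening in m, from 0 to 0.0854, set as the call begins (left out, the last holds). The fingers move at their own pace and stop on an object; "squeeze" is the grip in N (left out, the last holds). Time passes only in rows, so rows that repeat a pose let the fingers close. It gives the time, the measured TCP pose, the force and the opening at its end, in the units of the state.
- telemetry.read_state(): the state, without advancing time (a new reading comes with each control period).
- viewer.capture(name): name is "side" or "top" or "wrist"; returns (picture, depth): 384x512x3 uint8, red, green, blue; 384x512 float32, m along the optical axis (not along the pixel's ray), 0 where there is no reading.
- viewer.camera_params(name): a dict with "fx", "fy", "cx", "cy" (pixels), "dist_coeffs" ([k1, k2, p1, p2, k3] as OpenCV has them; the pictures are not rectified), "pose" (4x4, takes a point from camera to world coordinates); the wrist camera has in their place "hand_eye" (4x4, takes a point from camera to tool coordinates, whose origin is the TCP and whose axes are the tool frame's). Camera axes: x right, y up, looking along -z (the intrinsics and any distortion apply to the point x, -y, -z); pixel columns grow to the right and rows downward; lengths in m; the calibration is good to about 2 mm. A picture is of the moment at which its call begins: read the wrist's pose just before it. camera_params takes no time and is no camera call.
- ticket.finish_job(): hands the job in, once; it reports no verdict.
The state is a dict: "t": time; "joints": joint angles; "qvel": joint speeds; "effort": joint torques, N m; "ee_pos": TCP position; "eef_rot": TCP orientation; "force": force on the tool from outside, world axes, zero at the start; "ft_torque": the same for the moment, N m; "grip_width": finger opening in m.
Only numpy, scipy, OpenCV 4.12 (cv2) and the standard library are available. Lean on these libraries where they do the work, as an engineer would, in place of code of your own. Each camera call takes 0.05 s, during which the arm holds its last target.

### The job

Unlock the blue gauge box: roll the three thumbwheels of the lock on its lid until 4 7 2 (left to right as the robot sees them) stands uppermost at the yellow index lines, then slide the orange bolt knob all the way to the green open end and let go. Press the lock only gently, never harder than about 30 N and leave the small bin, the tape measure and the tin where they stand.

Things in the scene. Friction and masses are not known exactly. Their poses are not given: they have to be found in the camera images.
- gaugebox: blue steel box fixed to the table, 240 x 300 mm (x, y), origin under its centre; x points away from the robot, y left. Its grey lid (250 x 310 mm) has its top at 100 mm. The dark lock housing on it spans x -80..+50, y -85..+85 mm, top at 130 mm; three wheels and the bolt knob stand out of it. Breaks if pressed over 30 N
- lock_deck (a point): point on the flat top of the lock housing, 130 mm above the table, straight above the box's origin; axes as the box. The wheel axles run along y at x = 0, 6 mm below this face; the wheels' tops are nominally 14 mm above it. Yellow index lines on this face at x = 0 beside each wheel mark the reading position (wheel top)
- wheel_left_c (a point): nominal axle centre of the left thumbwheel, at box y = +36 mm. White wheel 40 mm across, 18 mm wide along y, black digits 0 to 9 on the rim (0 white on red). Top nominally 20 mm above here, but worn seats put each wheel up to 2 mm higher or lower: find it by feel. It gives 1 mm per 30 N. Press the top with 8 to 18 N and drag along box x; rolling takes 4.5 N at the rim
- wheel_mid_c (a point): nominal axle centre of the middle thumbwheel, at box y = 0 mm. White wheel 40 mm across, 18 mm wide along y, black digits 0 to 9 on the rim (0 white on red). Top nominally 20 mm above here, but worn seats put each wheel up to 2 mm higher or lower: find it by feel. It gives 1 mm per 30 N. Press the top with 8 to 18 N and drag along box x; rolling takes 4.5 N at the rim
- wheel_right_c (a point): nominal axle centre of the right thumbwheel, at box y = -36 mm. White wheel 40 mm across, 18 mm wide along y, black digits 0 to 9 on the rim (0 white on red). Top nominally 20 mm above here, but worn seats put each wheel up to 2 mm higher or lower: find it by feel. It gives 1 mm per 30 N. Press the top with 8 to 18 N and drag along box x; rolling takes 4.5 N at the rim
- wheel_left (a joint): turn of this wheel, rad: digit k is uppermost at k x 0.6283. Rolling its top towards the box's +x (away from the robot) raises the value; one digit is 12.6 mm at the rim. Stops at -0.1 and 5.75 (does not run past 9 to 0). No clicks; stays where left; starts anywhere, also between digits. Its code digit is 4 (2.513 rad)
- wheel_mid (a joint): turn of this wheel, rad: digit k is uppermost at k x 0.6283. Rolling its top towards the box's +x (away from the robot) raises the value; one digit is 12.6 mm at the rim. Stops at -0.1 and 5.75 (does not run past 9 to 0). No clicks; stays where left; starts anywhere, also between digits. Its code digit is 7 (4.398 rad)
- wheel_right (a joint): turn of this wheel, rad: digit k is uppermost at k x 0.6283. Rolling its top towards the box's +x (away from the robot) raises the value; one digit is 12.6 mm at the rim. Stops at -0.1 and 5.75 (does not run past 9 to 0). No clicks; stays where left; starts anywhere, also between digits. Its code digit is 2 (1.257 rad)
- bolt_knob (a point): centre of the orange bolt knob, an upright block 12 x 14 x 26 mm (x, y, z) on the housing at box x = -57 mm (the robot's side); its top is 13 mm above this point, its foot 1 mm above the housing. Push it from the side or pinch it
- bolt (a joint): travel of the bolt knob, m: 0 locked (red end, box y = +16 mm), 0.030 fully open (green end, y = -14 mm). Slides towards the box's -y (right) with 1.5 N of friction, stays where left. Blocked after 3 to 8 mm unless every wheel is within about 0.15 rad of its code digit; once drawn it holds the wheels
- small_bin: loose open blue plastic bin 120 x 90 x 55 mm, origin under its centre; bystander
- tape_measure: loose grey and green tape measure 70 x 35 x 62 mm, origin under its centre; bystander
- tin: loose round tin 70 mm across, 100 mm high, origin under its centre; bystander

How it is judged:
By the outcome, as a careful person would: the job done as asked, in the order asked, and still so for the second after the job is handed in, with the robot touching nothing.
It also fails if it takes over 67 s, if anything falls off the work surface, if the arm or the gripper's body presses on something with over 40 N, if the wrist force passes 120 N, or if a joint passes its speed limit or range.

## Working session

There is one attempt and no reset: what is moved stays moved. The work goes in short steps, Python scripts to look and compute and a tool call to move; the robot and the scene stay as the last step left them, time stands still between calls to the robot, and variables do not carry over. Pictures are saved under pics/ and viewed, and the job is handed in when it is done.

Besides the shell and the picture viewer there is one more tool, called after "Request:" as a command line: name --argument value ..., lists and objects as JSON in quotes. drive_tool: Moves the arm, as the interface text tells. Its arguments: {"type":"object","properties":{"moves":{"type":"array"},"jaw":{"type":"number"},"squeeze":{"type":"number"}},"required":["moves"]}

```bash
ls; mkdir -p pics; cat > h.py <<'E'
import numpy as np, cv2
from bench import telemetry, viewer, ticket
def snap(cam,name,crop=None,scale=1):
    s=telemetry.read_state()
    im,d=viewer.capture(cam)
    np.savez('pics/%s.npz'%name,im=im,d=d,p=s['ee_pos'],r=s['eef_rot'])
    o=im
    if crop: o=im[crop[1]:crop[3],crop[0]:crop[2]]
    o=cv2.resize(o,None,fx=scale,fy=scale,interpolation=cv2.INTER_CUBIC)
    cv2.imwrite('pics/%s.png'%name,cv2.cvtColor(o,cv2.COLOR_RGB2BGR))
    return im,d,s
E
python3 - <<'E'
from h import *
for c in('top','side'):
    snap(c,c+'0',scale=1.5); p=viewer.camera_params(c); print(c,p)
print(viewer.camera_params('wrist'))
print(telemetry.read_state())
E
```

```text
pics
top {'fx': 362.4845933179318, 'fy': 362.4845933179318, 'cx': 256.8629947209374, 'cy': 196.7035077989007, 'dist_coeffs': array([-0.10103173,  0.        ,  0.        ,  0.        ,  0.        ]), 'pose': array([[-0.01002027,  0.99214493, -0.12469176,  0.4778262 ],
       [-0.99989997, -0.01118643, -0.00865565,  0.03889738],
       [-0.00998251,  0.12459255,  0.99215777,  1.07503819],
       [ 0.        ,  0.        ,  0.        ,  1.        ]])}
side {'fx': 414.6860826312126, 'fy': 414.6860826312126, 'cx': 258.9947543948302, 'cy': 194.36070968348292, 'dist_coeffs': array([-0.10699171,  0.        ,  0.        ,  0.        ,  0.        ]), 'pose': array([[-0.98169667,  0.12195288, -0.14628443,  0.44594879],
       [-0.19022872, -0.66499406,  0.72221599,  0.72913059],
       [-0.00920195,  0.73682454,  0.67602139,  0.77291745],
       [ 0.        ,  0.        ,  0.        ,  1.        ]])}
{'fx': 286.42398518972516, 'fy': 286.42398518972516, 'cx': 257.35696104819993, 'cy': 197.18326791693082, 'dist_coeffs': array([0.00218283, 0.        , 0.        , 0.        , 0.        ]), 'hand_ey
[... 317 characters left out ...]

         1.00000000e+00]])}
{'t': 0.1, 'joints': array([-1.19852413e+00,  4.94144267e-01,  1.34607174e+00,  1.83589156e-05,
        1.30250462e+00, -9.54917262e-02]), 'qvel': array([ 7.82824603e-05, -6.31200953e-04, -2.38456532e-03,  1.75249687e-05,
       -1.08517717e-03, -1.69520217e-03]), 'effort': array([ 5.53634472e-04, -8.83591533e+01, -3.84562433e+01, -1.20046698e-04,
        5.25642463e-03, -3.43989609e-05]), 'ee_pos': array([ 0.28170043, -0.55754901,  0.23074457]), 'eef_rot': array([-2.67519655e+00,  1.64577197e+00,  1.39665064e-03]), 'force': array([ 0.58255047,  0.27036375, -0.56763276]), 'ft_torque': array([0.01162588, 0.02498182, 0.06583749]), 'grip_width': 0.08534977322532496}
```

View pics/top0.png

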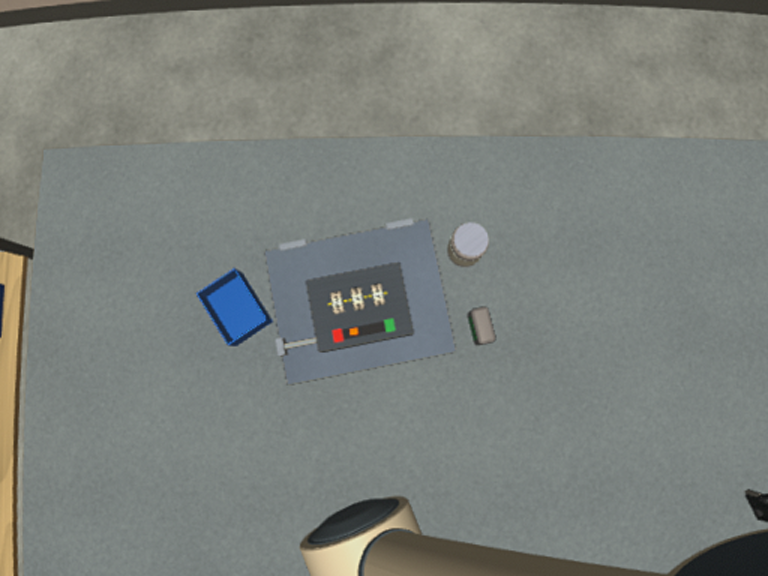

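View pics/side0.png

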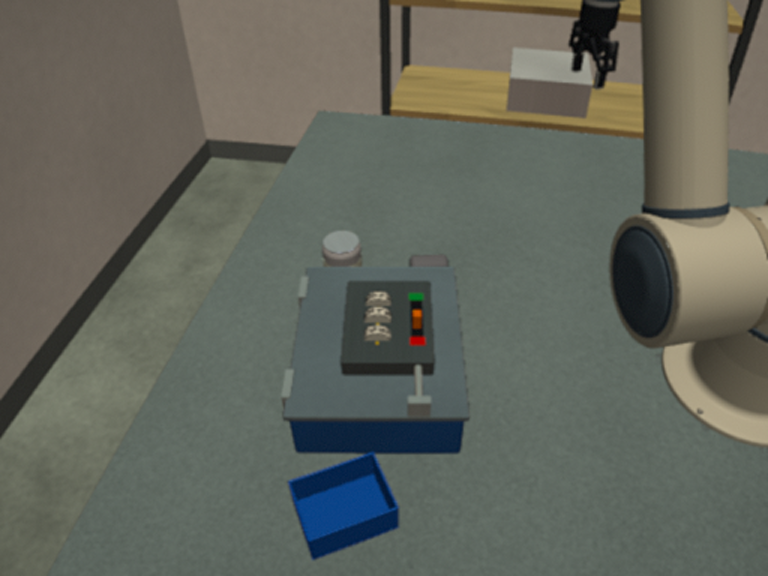

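The top view shows the box lid with corners near (264,251), (430,220), (455,352) and (286,385) at 1.5x scale. The three wheels are near (337,301), (357,298) and (378,294), and the orange knob is near (353,331), towards the red end.

```bash
cat >> h.py <<'E'
from scipy.spatial.transform import Rotation as R
def campose(cam,s=None):
    p=viewer.camera_params(cam)
    K=np.array([[p['fx'],0,p['cx']],[0,p['fy'],p['cy']],[0,0,1]])
    if cam=='wrist':
        T=np.eye(4);T[:3,:3]=R.from_rotvec(s['eef_rot']).as_matrix();T[:3,3]=s['ee_pos'];P=T@p['hand_eye']
    else: P=p['pose']
    return K,np.array(p['dist_coeffs']),P
def px2plane(cam,uv,z,s=None):
    K,D,P=campose(cam,s)
    n=cv2.undistortPoints(np.array(uv,float).reshape(-1,1,2),K,D)[:,0]
    r=np.c_[n[:,0],-n[:,1],-np.ones(len(n))]@P[:3,:3].T
    t=(z-P[2,3])/r[:,2]
    return P[:3,3]+r*t[:,None]
def proj(cam,X,s=None):
    K,D,P=campose(cam,s)
    c=(np.atleast_2d(X)-P[:3,3])@P[:3,:3]
    c=c*[1,-1,-1]
    return cv2.projectPoints(c,np.zeros(3),np.zeros(3),K,D)[0][:,0]
E
python3 - <<'E'
from h import *
def fit(uv,z,B):
    W=px2plane('top',np.array(uv)/1.5,z)[:,:2]
    B=np.array(B);b=B-B.mean(0);w=W-W.mean(0)
    H=b.T@w;a=np.arctan2(H[0,1]-H[1,0],H[0,0]+H[1,1])
    Rm=np.array([[np.cos(a),-np.sin(a)],[np.sin(a),np.cos(a)]])
    o=W.mean(0)-Rm@B.mean(0)
    print(o,np.degrees(a),(B@Rm.T+o-W)*1e3)
fit([(264,251),(430,220),(455,352),(286,385)],.1,[[.125,.155],[.125,-.155],[-.125,-.155],[-.125,.155]])
fit([(306,281),(400,263),(412,334),(318,351)],.13,[[.05,.085],[.05,-.085],[-.08,-.085],[-.08,.085]])
fit([(337,301),(357.5,298),(378,294),(353,331)],.144,[[0,.036],[0,0],[0,-.036],[-.057,.016]])
E
```

```text
[0.59011348 0.09590831] 10.044556515917911 [[ 1.54587584  0.46335668]
 [ 1.41256783  1.45549688]
 [-2.36750863 -2.41479907]
 [-0.59093503  0.49594551]]
[0.59089022 0.09598813] 9.758990022612432 [[ 2.59789137  1.46375356]
 [ 1.24717927  0.0799495 ]
 [-1.45592564 -2.78943953]
 [-2.389145    1.24573647]]
[0.59115177 0.09517449] 8.463090846303249 [[ 0.4201779   0.28287803]
 [ 0.89664871  0.12965784]
 [-0.36481011 -0.02903887]
 [-0.9520165  -0.383497  ]]
```

Request:
drive_tool --moves '[[[0.016, 0.033, 0], [0, 0, 4]], [[0.032, 0.066, 0], [0, 0, 8]], [[0.048, 0.099, 0], [0, 0, 12]], [[0.064, 0.132, 0], [0, 0, 16]], [[0.08, 0.165, 0], [0, 0, 20]]]' --jaw 0 --squeeze 60

```text
t: 0.52
ee_pos: [0.3621, -0.3911, 0.231]
eef_rot: [-2.922, 1.152, 0.001]
force: [0.5, -0.5, 0.7]
grip_width: 0.0257
```

Request:
drive_tool --moves '[[[0.016, 0.033, 0], [0, 0, 4]], [[0.032, 0.066, 0], [0, 0, 8]], [[0.048, 0.099, 0], [0, 0, 12]], [[0.064, 0.132, 0], [0, 0, 16]], [[0.08, 0.165, 0], [0, 0, 20]]]'

```text
t: 0.93
ee_pos: [0.4421, -0.2261, 0.2312]
eef_rot: [-3.078, 0.626, 0.0]
force: [1.1, -1.2, 0.5]
grip_width: 0.0002
```

Request:
drive_tool --moves '[[[0.016, 0.033, 0], [0, 0, 4]], [[0.032, 0.066, 0], [0, 0, 8]], [[0.048, 0.099, 0], [0, 0, 12]], [[0.064, 0.132, 0], [0, 0, 16]], [[0.08, 0.165, 0], [0, 0, 20]]]'

```text
t: 1.35
ee_pos: [0.5222, -0.061, 0.2312]
eef_rot: [-3.14, 0.082, 0.0]
force: [0.3, -0.0, 0.5]
grip_width: -0.0003
```

Request:
drive_tool --moves '[[[0.016, 0.033, 0], [0, 0, 4]], [[0.032, 0.066, -0.005], [0, 0, 8]], [[0.048, 0.099, -0.01], [0, 0, 11]], [[0.064, 0.132, -0.02], [0, 0, 12]], [[0.069, 0.158, -0.02], [0, 0, 13]]]'

```text
t: 1.77
ee_pos: [0.5916, 0.0977, 0.2094]
eef_rot: [-3.13, -0.271, 0.002]
force: [-0.6, -0.5, -0.9]
grip_width: -0.0002
```

```bash
python3 - <<'E'
from h import *
im,d,s=snap('wrist','w1',scale=1.5)
s=telemetry.read_state();print(s['t'],s['ee_pos'],s['eef_rot'],s['joints'],s['qvel'].round(3),s['force'],s['grip_width'])
print(R.from_rotvec(s['eef_rot']).as_matrix())
E
```

```text
1.8167 [0.59163357 0.10120539 0.20997583] [-3.12773907e+00 -2.75822825e-01  1.52063615e-03] [ 0.06900917  0.47982336  1.43527868  0.00180136  1.22749204 -0.10751495] [-0.064 -0.038  0.043 -0.008 -0.007 -0.062] [-3.09000654  4.06587699  0.36143869] 0.00017531843424729488
[[ 9.84566025e-01  1.75009997e-01 -1.11549690e-03]
 [ 1.75011658e-01 -9.84565023e-01  1.62319372e-03]
 [-8.14204099e-04 -1.79336635e-03 -9.99998060e-01]]
```

View pics/w1.png

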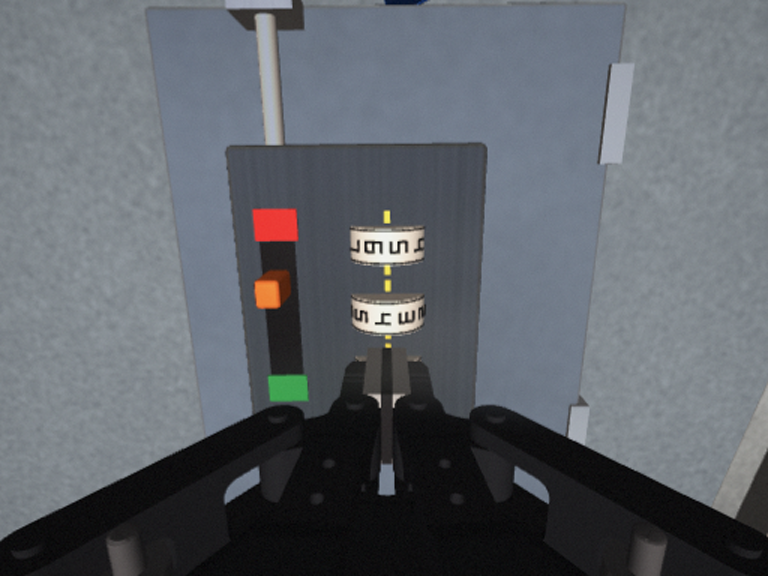

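The wrist view shows the left wheel between 6 and 5, at about 5.5 (top row, index x≈387). The middle wheel is near 4 (384,318). The right wheel is hidden by the fingers, so I'm shifting towards −y to see it.

Request:
drive_tool --moves '[[[0.004, -0.022, 0], [0, 0, 0]], [[0.008, -0.044, 0], [0, 0, 0]], [[0.008, -0.044, 0], [0, 0, 0]]]'

```text
t: 2.07
ee_pos: [0.5993, 0.0486, 0.2109]
eef_rot: [3.129, 0.267, -0.001]
force: [0.0, -0.8, 0.2]
grip_width: 0.0003
```

```bash
python3 - <<'E'
from h import *
im,d,s=snap('wrist','w2',scale=1.5)
print(s['t'],s['ee_pos'],s['eef_rot'],s['qvel'].round(3),s['force'])
cv2.imwrite('pics/w2c.png',cv2.cvtColor(cv2.resize(im[60:300,120:360],None,fx=2.5,fy=2.5,interpolation=cv2.INTER_CUBIC),cv2.COLOR_RGB2BGR))
E
```

```text
2.0667 [0.59929669 0.04857688 0.21089495] [ 3.12921101e+00  2.66930337e-01 -6.54399278e-04] [ 0.033 -0.007  0.012  0.02   0.002  0.061] [ 0.0176662  -0.84674387  0.16961436]
```

View pics/w2c.png

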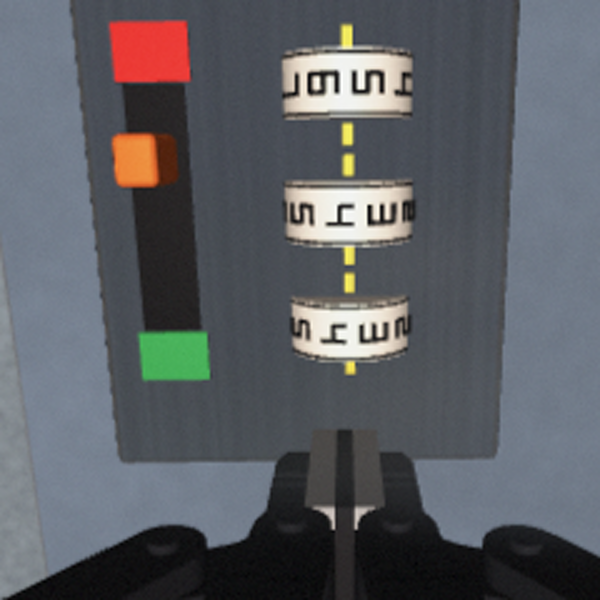

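```bash
cat >> h.py <<'E'
def load(n):
    z=np.load('pics/%s.npz'%n);return z['im'],z['d'],dict(ee_pos=z['p'],eef_rot=z['r'])
def fit(W,B):
    B=np.array(B);b=B-B.mean(0);w=W-W.mean(0)
    H=b.T@w;a=np.arctan2(H[0,1]-H[1,0],H[0,0]+H[1,1])
    Rm=np.array([[np.cos(a),-np.sin(a)],[np.sin(a),np.cos(a)]])
    o=W.mean(0)-Rm@B.mean(0)
    print(o,np.degrees(a));print(((B@Rm.T+o-W)*1e3).round(1));return o,a
E
python3 - <<'E'
from h import *
_,_,s1=load('w1');_,_,s2=load('w2')
a=px2plane('wrist',np.array([(227,145),(487,144)])/1.5,.13,s1)
c=lambda u:np.array(u)/2.5+[120,60]
b=px2plane('wrist',c([(120,462),(498,457)]),.13,s2)
y=px2plane('wrist',c([(347,24),(348,148),(349.5,264),(350,375)]),.13,s2)
print(y)
fit(np.r_[a,b][:,:2],[[-.08,.085],[.05,.085],[-.08,-.085],[.05,-.085]])
fit(y[:,:2],[[0,.054],[0,.018],[0,-.018],[0,-.054]])
E
```

```text
[[0.58438982 0.14792859 0.13      ]
 [0.59049602 0.11408889 0.13      ]
 [0.59690401 0.07957259 0.13      ]
 [0.60328396 0.04352832 0.13      ]]
[0.59428266 0.09672302] 10.33728979640057
[[-1.7  0.5]
 [ 1.4  1.8]
 [-0.9 -1.2]
 [ 1.1 -1.1]]
[0.59376845 0.0962796 ] 10.283965456657334
[[-0.3  1.5]
 [ 0.1 -0.1]
 [ 0.1 -1. ]
 [ 0.1 -0.4]]
```

```bash
cat >> h.py <<'E'
def unwrap(n,out,o=(0.5938,0.0963),yaw=10.28,wheels=(.036,0,-.036)):
    im,_,s=load(n);a=np.radians(yaw);rows=[]
    ph=np.linspace(-1.1,1.1,661)  # 300 px/rad
    for y in wheels:
        yy=np.linspace(y+.013,y-.013,80)
        P,Y=np.meshgrid(ph,yy)
        bx=.02*np.sin(P);z=.124+.02*np.cos(P)
        X=np.stack([o[0]+np.cos(a)*bx-np.sin(a)*Y,o[1]+np.sin(a)*bx+np.cos(a)*Y,z],-1).reshape(-1,3)
        uv=proj('wrist',X,s).reshape(80,661,2).astype(np.float32)
        r=cv2.remap(im,uv[...,0],uv[...,1],cv2.INTER_CUBIC)
        r=r.copy();r[:12,330]=[255,0,0];r[-12:,330]=[255,0,0]
        for k in range(-10,11): 
            x=330+k*30
            if 0<=x<661:r[:5,x]=[0,200,0]
        rows.append(r)
    cv2.imwrite('pics/%s.png'%out,cv2.cvtColor(np.vstack(rows),cv2.COLOR_RGB2BGR))
E
python3 - <<'E'
from h import *
unwrap('w2','u2')
E
```

```text
(no output)
```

View pics/u2.png

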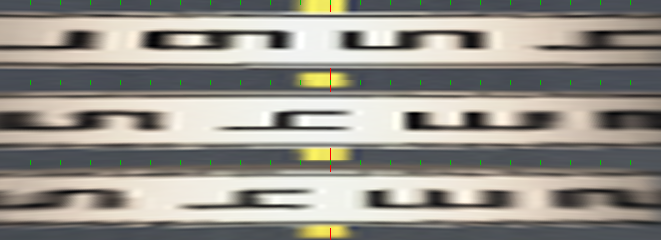

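At 1.5x unwrap, the readings are left ≈5.45, middle ≈3.79 and right ≈3.63. The rim travel needed is left −18.3 mm, middle +40.3 mm and right −20.5 mm. I'll start with the right wheel.

Request:
drive_tool --moves '[[[0.003, 0.005, -0.02], [0, 0, 0.2]], [[0.006, 0.0103, -0.035], [0, 0, 0.4]], [[0.006, 0.0103, -0.05], [0, 0, 0.4]], [[0.006, 0.0103, -0.059], [0, 0, 0.4]], [[0.006, 0.0103, -0.061], [0, 0, 0.4]]]'

```text
t: 2.53
ee_pos: [0.6037, 0.0618, 0.1486]
eef_rot: [-3.129, -0.279, 0.004]
force: [-1.0, 0.0, -0.0]
grip_width: 0.0003
```

Request:
drive_tool --moves '[[[0, 0, -0.0005], [0, 0, 0]], [[0, 0, -0.001], [0, 0, 0]], [[0, 0, -0.002], [0, 0, 0]], [[0, 0, -0.002], [0, 0, 0]]]'

```text
t: 2.87
ee_pos: [0.6051, 0.0614, 0.1489]
eef_rot: [3.129, 0.279, 0.001]
force: [0.2, 1.0, 0.2]
grip_width: -0.0
```

Request:
drive_tool --moves '[[[0, 0, -0.0005], [0, 0, 0]], [[0, 0, -0.001], [0, 0, 0]], [[0, 0, -0.001], [0, 0, 0]]]'

```text
t: 3.12
ee_pos: [0.6048, 0.0614, 0.1474]
eef_rot: [-3.129, -0.279, -0.0]
force: [-0.1, 0.3, 0.4]
grip_width: 0.0001
```

Request:
drive_tool --moves '[[[0, 0, -0.0003], [0, 0, 0]], [[0, 0, -0.0005], [0, 0, 0]], [[0, 0, -0.0005], [0, 0, 0]]]'

```text
t: 3.37
ee_pos: [0.6048, 0.0614, 0.1468]
eef_rot: [3.129, 0.279, -0.0]
force: [0.2, 0.0, 0.0]
grip_width: -0.0003
```

Request:
drive_tool --moves '[[[0, 0, -0.0003], [0, 0, 0]], [[0, 0, -0.0005], [0, 0, 0]], [[0, 0, -0.0005], [0, 0, 0]]]'

```text
t: 3.62
ee_pos: [0.6048, 0.0614, 0.1462]
eef_rot: [3.129, 0.279, -0.0]
force: [-0.4, 0.2, -0.2]
grip_width: -0.0
```

Request:
drive_tool --moves '[[[0, 0, -0.0003], [0, 0, 0]], [[0, 0, -0.0005], [0, 0, 0]], [[0, 0, -0.0005], [0, 0, 0]]]'

```text
t: 3.87
ee_pos: [0.6048, 0.0614, 0.1457]
eef_rot: [3.129, 0.279, -0.0]
force: [0.4, 0.3, -0.6]
grip_width: 0.0002
```

Request:
drive_tool --moves '[[[0, 0, -0.0003], [0, 0, 0]], [[0, 0, -0.0005], [0, 0, 0]], [[0, 0, -0.0005], [0, 0, 0]]]'

```text
t: 4.12
ee_pos: [0.6048, 0.0614, 0.1452]
eef_rot: [-3.129, -0.279, 0.0]
force: [0.3, -0.2, -0.8]
grip_width: 0.0003
```

Request:
drive_tool --moves '[[[0, 0, -0.0003], [0, 0, 0]], [[0, 0, -0.0005], [0, 0, 0]], [[0, 0, -0.0005], [0, 0, 0]]]'

```text
t: 4.37
ee_pos: [0.6048, 0.0614, 0.1447]
eef_rot: [3.129, 0.279, -0.0]
force: [0.3, 0.8, 0.6]
grip_width: 0.0003
```

Request:
drive_tool --moves '[[[0, 0, -0.0002], [0, 0, 0]], [[0, 0, -0.0004], [0, 0, 0]], [[0, 0, -0.0004], [0, 0, 0]]]'

```text
t: 4.62
ee_pos: [0.6048, 0.0615, 0.1443]
eef_rot: [-3.129, -0.279, 0.0]
force: [0.3, -0.6, -0.3]
grip_width: -0.0001
```

Request:
drive_tool --moves '[[[0, 0, -0.0002], [0, 0, 0]], [[0, 0, -0.0004], [0, 0, 0]], [[0, 0, -0.0004], [0, 0, 0]]]'

```text
t: 4.87
ee_pos: [0.6048, 0.0614, 0.1439]
eef_rot: [-3.129, -0.279, 0.0]
force: [0.1, -0.3, 0.8]
grip_width: 0.0001
```

Request:
drive_tool --moves '[[[0, 0, -0.0002], [0, 0, 0]], [[0, 0, -0.0004], [0, 0, 0]], [[0, 0, -0.0004], [0, 0, 0]]]'

```text
t: 5.12
ee_pos: [0.6048, 0.0615, 0.1435]
eef_rot: [-3.129, -0.279, 0.0]
force: [-0.5, 0.7, 0.7]
grip_width: -0.0001
```

Request:
drive_tool --moves '[[[0, 0, -0.0002], [0, 0, 0]], [[0, 0, -0.0004], [0, 0, 0]], [[0, 0, -0.0004], [0, 0, 0]]]'

```text
t: 5.37
ee_pos: [0.6048, 0.0614, 0.1431]
eef_rot: [3.129, 0.279, -0.0]
force: [-0.6, -0.1, -0.2]
grip_width: -0.0001
```

Request:
drive_tool --moves '[[[0, 0, -0.0002], [0, 0, 0]], [[0, 0, -0.0004], [0, 0, 0]], [[0, 0, -0.0004], [0, 0, 0]]]'

```text
t: 5.62
ee_pos: [0.6048, 0.0615, 0.1427]
eef_rot: [3.129, 0.279, -0.0]
force: [0.2, 1.2, 0.8]
grip_width: -0.0006
```

Request:
drive_tool --moves '[[[0, 0, -0.0002], [0, 0, 0]], [[0, 0, -0.0004], [0, 0, 0]], [[0, 0, -0.0004], [0, 0, 0]]]'

```text
t: 5.87
ee_pos: [0.6049, 0.0614, 0.1425]
eef_rot: [3.129, 0.279, 0.0]
force: [-1.0, 0.8, 3.0]
grip_width: -0.0003
```

Request:
drive_tool --moves '[[[0, 0, -0.0002], [0, 0, 0]], [[0, 0, -0.0004], [0, 0, 0]], [[0, 0, -0.0004], [0, 0, 0]]]'

```text
t: 6.12
ee_pos: [0.6049, 0.0614, 0.1423]
eef_rot: [3.129, 0.279, 0.001]
force: [-1.9, -0.1, 7.1]
grip_width: 0.0002
```

Request:
drive_tool --moves '[[[0, 0, -0.0003], [0, 0, 0]], [[0, 0, -0.0005], [0, 0, 0]], [[0, 0, -0.0005], [0, 0, 0]]]'

```text
t: 6.37
ee_pos: [0.605, 0.0615, 0.1421]
eef_rot: [3.129, 0.279, 0.001]
force: [-2.8, 0.1, 10.7]
grip_width: -0.0
```

Request:
drive_tool --moves '[[[-0.001, -0.0002, 0], [0, 0, 0]], [[-0.002, -0.0004, 0], [0, 0, 0]], [[-0.003, -0.0005, 0], [0, 0, 0]]]'

```text
t: 6.62
ee_pos: [0.6033, 0.0611, 0.1423]
eef_rot: [-3.129, -0.279, -0.005]
force: [4.4, 1.6, 6.9]
grip_width: -0.0003
```

Request:
drive_tool --moves '[[[-0.001, -0.0002, -0.0003], [0, 0, 0]], [[-0.002, -0.0004, -0.0003], [0, 0, 0]], [[-0.003, -0.0005, -0.0003], [0, 0, 0]]]'

```text
t: 6.87
ee_pos: [0.6005, 0.0606, 0.1422]
eef_rot: [3.129, 0.279, 0.006]
force: [4.5, 1.9, 9.1]
grip_width: 0.0001
```

Request:
drive_tool --moves '[[[-0.001, -0.0002, 0], [0, 0, 0]], [[-0.002, -0.0004, 0], [0, 0, 0]], [[-0.003, -0.0005, 0], [0, 0, 0]]]'

```text
t: 7.12
ee_pos: [0.5975, 0.0601, 0.1422]
eef_rot: [3.129, 0.279, 0.006]
force: [4.8, 0.6, 9.4]
grip_width: 0.0001
```

Request:
drive_tool --moves '[[[-0.001, -0.0002, 0], [0, 0, 0]], [[-0.002, -0.0004, 0], [0, 0, 0]], [[-0.002, -0.0004, 0], [0, 0, 0]], [[-0.002, -0.0004, 0], [0, 0, 0]]]'

```text
t: 7.45
ee_pos: [0.5954, 0.0597, 0.1422]
eef_rot: [3.129, 0.279, 0.006]
force: [4.4, 1.0, 9.7]
grip_width: 0.0004
```

Request:
drive_tool --moves '[[[0, 0, 0.004], [0, 0, 0]], [[0.006, 0.001, 0.004], [0, 0, 0]], [[0.011, 0.0019, 0.004], [0, 0, 0]], [[0.011, 0.0019, 0.002], [0, 0, 0]], [[0.011, 0.0019, 0.001], [0, 0, 0]]]'

```text
t: 7.87
ee_pos: [0.6056, 0.0615, 0.1419]
eef_rot: [3.129, 0.279, 0.001]
force: [3.1, 0.4, 11.6]
grip_width: 0.0001
```

```bash
python3 - <<'E'
from h import *
im,d,s=snap('wrist','w3',scale=1.5)
print(s['t'],s['ee_pos'],s['force'],s['qvel'].round(3))
unwrap('w3','u3')
E
```

```text
7.8667 [0.60556693 0.06150649 0.14193146] [ 3.05437846  0.39521966 11.56336986] [ 0.001  0.001  0.01   0.001 -0.031 -0.003]
```

View pics/w3.png

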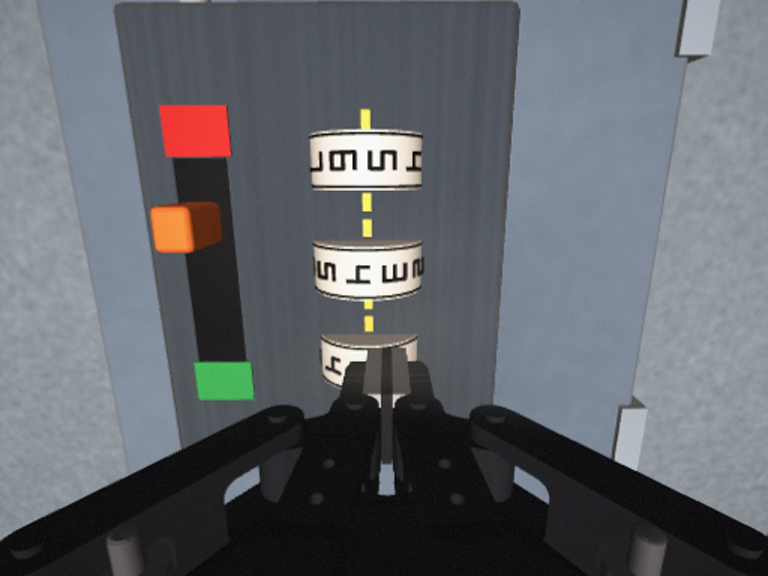

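The wheel tops are visible. The left and middle wheels are unchanged, and the right one, under the finger at (385,370), has rolled, with its 4 now at (332,362). Time for a second stroke.

Request:
drive_tool --moves '[[[-0.001, -0.0002, -0.0003], [0, 0, 0]], [[-0.002, -0.0004, -0.0005], [0, 0, 0]], [[-0.003, -0.0005, -0.0006], [0, 0, 0]], [[-0.004, -0.0007, -0.0006], [0, 0, 0]]]'

```text
t: 8.25
ee_pos: [0.6022, 0.0609, 0.1422]
eef_rot: [3.129, 0.279, 0.005]
force: [4.2, 1.4, 8.4]
grip_width: 0.0002
```

Request:
drive_tool --moves '[[[-0.001, -0.0002, 0], [0, 0, 0]], [[-0.002, -0.0004, 0], [0, 0, 0]], [[-0.003, -0.0005, 0], [0, 0, 0]], [[-0.004, -0.0007, 0], [0, 0, 0]]]'

```text
t: 8.58
ee_pos: [0.5982, 0.0602, 0.1423]
eef_rot: [3.129, 0.279, 0.005]
force: [5.0, 0.8, 8.8]
grip_width: -0.0005
```

Request:
drive_tool --moves '[[[-0.001, -0.0002, 0], [0, 0, 0]], [[-0.002, -0.0004, 0], [0, 0, 0]], [[-0.002, -0.0004, 0], [0, 0, 0]]]'

```text
t: 8.83
ee_pos: [0.596, 0.0597, 0.1422]
eef_rot: [3.129, 0.279, 0.005]
force: [4.7, 1.5, 9.6]
grip_width: 0.0001
```

Request:
drive_tool --moves '[[[0, 0, 0.005], [0, 0, 0]], [[0.003, -0.02, 0.016], [0, 0, 0]], [[0.006, -0.033, 0.016], [0, 0, 0]], [[0.009, -0.04, 0.016], [0, 0, 0]], [[0.009, -0.04, 0.016], [0, 0, 0]]]'

```text
t: 9.25
ee_pos: [0.6042, 0.0181, 0.1571]
eef_rot: [3.129, 0.276, -0.0]
force: [0.0, -0.4, -0.1]
grip_width: 0.0004
```

```bash
python3 - <<'E'
from h import *
im,d,s=snap('wrist','w4',scale=1.5)
print(s['t'],s['ee_pos'],s['force'],s['qvel'].round(3))
unwrap('w4','u4')
a=cv2.imread('pics/w4.png');u=cv2.imread('pics/u4.png')
cv2.imwrite('pics/c4.png',np.vstack([a[0:360,60:721],u]))
E
```

```text
9.25 [0.60419719 0.01810308 0.1570783 ] [ 0.04038308 -0.38816428 -0.12766431] [ 0.027  0.001  0.017  0.009 -0.004  0.026]
```

View pics/c4.png

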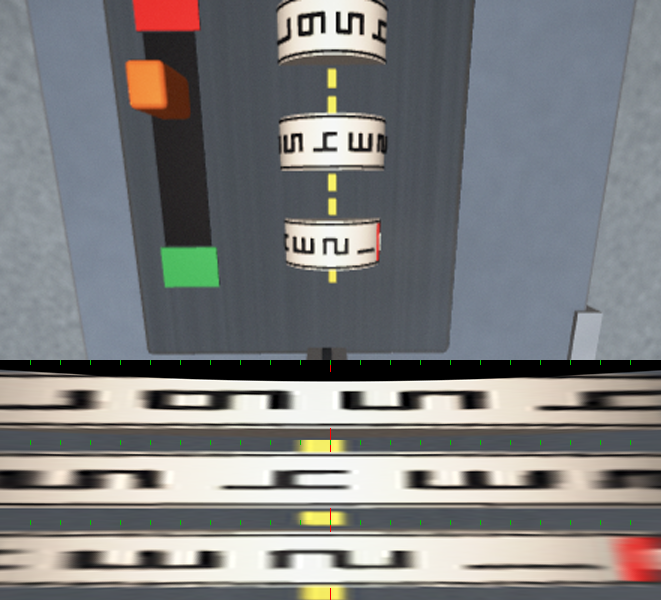

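In this view the right wheel's 2 is near the index: centre 341 against an index of about 325 in the unwrapped strip, so about 2.07. The middle wheel is at about 3.77. I'll do the middle wheel next.

Request:
drive_tool --moves '[[[-0.004, 0.03, 0], [0, 0, 0]], [[-0.01, 0.06, 0], [0, 0, 0]], [[-0.016, 0.077, 0], [0, 0, 0]], [[-0.016, 0.077, -0.006], [0, 0, 0]], [[-0.016, 0.077, -0.009], [0, 0, 0]]]'

```text
t: 9.72
ee_pos: [0.587, 0.0978, 0.1476]
eef_rot: [-3.129, -0.282, 0.002]
force: [0.1, -0.4, -0.7]
grip_width: 0.0001
```

Request:
drive_tool --moves '[[[0, 0, 0], [0, 0, 0]], [[0, 0, -0.0005], [0, 0, 0]], [[0, 0, -0.0005], [0, 0, 0]]]'

```text
t: 9.97
ee_pos: [0.588, 0.096, 0.1479]
eef_rot: [3.129, 0.278, -0.0]
force: [-0.0, 0.5, -0.3]
grip_width: -0.0001
```

Request:
drive_tool --moves '[[[0, 0, -0.0005], [0, 0, 0]], [[0, 0, -0.0008], [0, 0, 0]], [[0, 0, -0.0008], [0, 0, 0]]]'

```text
t: 10.22
ee_pos: [0.5879, 0.0963, 0.1473]
eef_rot: [-3.129, -0.279, -0.0]
force: [0.2, 0.4, -0.2]
grip_width: -0.0001
```

Request:
drive_tool --moves '[[[0, 0, -0.0005], [0, 0, 0]], [[0, 0, -0.0008], [0, 0, 0]], [[0, 0, -0.0008], [0, 0, 0]]]'

```text
t: 10.47
ee_pos: [0.5878, 0.0966, 0.1464]
eef_rot: [-3.129, -0.279, 0.0]
force: [0.5, 0.6, -0.3]
grip_width: -0.0001
```

Request:
drive_tool --moves '[[[0, -0.001, -0.0005], [0, 0, 0]], [[0, -0.001, -0.0008], [0, 0, 0]], [[0, -0.001, -0.0008], [0, 0, 0]]]'

```text
t: 10.72
ee_pos: [0.5879, 0.0956, 0.1457]
eef_rot: [3.129, 0.279, 0.0]
force: [-1.7, -1.0, 2.5]
grip_width: -0.0002
```

Request:
drive_tool --moves '[[[0, 0, -0.0005], [0, 0, 0]], [[0, 0, -0.0008], [0, 0, 0]], [[0, 0, -0.0008], [0, 0, 0]]]'

```text
t: 10.97
ee_pos: [0.588, 0.0956, 0.1453]
eef_rot: [3.129, 0.279, 0.001]
force: [-1.7, -1.0, 9.1]
grip_width: 0.0002
```

Request:
drive_tool --moves '[[[0, 0, -0.0004], [0, 0, 0]], [[0.001, 0.0002, -0.0004], [0, 0, 0]], [[0.002, 0.0004, -0.0004], [0, 0, 0]], [[0.003, 0.0005, -0.0004], [0, 0, 0]], [[0.004, 0.0007, -0.0004], [0, 0, 0]]]'

```text
t: 11.38
ee_pos: [0.5918, 0.0963, 0.1451]
eef_rot: [3.129, 0.279, 0.0]
force: [-4.3, -2.0, 12.8]
grip_width: 0.0
```

Request:
drive_tool --moves '[[[0.001, 0.0002, 0], [0, 0, 0]], [[0.002, 0.0004, 0], [0, 0, 0]], [[0.003, 0.0005, 0], [0, 0, 0]], [[0.004, 0.0007, 0], [0, 0, 0]]]'

```text
t: 11.72
ee_pos: [0.5958, 0.097, 0.1451]
eef_rot: [3.129, 0.279, 0.0]
force: [-4.7, -2.0, 12.9]
grip_width: 0.0
```

Request:
drive_tool --moves '[[[0.001, 0.0002, 0], [0, 0, 0]], [[0.002, 0.0004, 0], [0, 0, 0]], [[0.003, 0.0005, 0], [0, 0, 0]], [[0.003, 0.0005, 0], [0, 0, 0]]]'

```text
t: 12.05
ee_pos: [0.5989, 0.0976, 0.1451]
eef_rot: [3.129, 0.279, 0.001]
force: [-3.1, -1.0, 11.4]
grip_width: -0.0001
```

Request:
drive_tool --moves '[[[0, 0, 0.004], [0, 0, 0]], [[-0.006, -0.001, 0.005], [0, 0, 0]], [[-0.012, -0.0021, 0.005], [0, 0, 0]], [[-0.012, -0.0021, 0.004], [0, 0, 0]], [[-0.012, -0.0021, 0.002], [0, 0, 0]]]'

```text
t: 12.47
ee_pos: [0.5864, 0.0954, 0.1465]
eef_rot: [-3.129, -0.279, 0.0]
force: [0.2, 0.9, -0.7]
grip_width: 0.0
```

Request:
drive_tool --moves '[[[0, 0, -0.001], [0, 0, 0]], [[0, 0, -0.0014], [0, 0, 0]], [[0, 0, -0.0014], [0, 0, 0]]]'

```text
t: 12.72
ee_pos: [0.5868, 0.0954, 0.1452]
eef_rot: [3.129, 0.279, -0.0]
force: [-3.6, -0.3, 9.4]
grip_width: 0.0001
```

Request:
drive_tool --moves '[[[0, 0, -0.0004], [0, 0, 0]], [[0.001, 0.0002, -0.0004], [0, 0, 0]], [[0.002, 0.0004, -0.0004], [0, 0, 0]], [[0.003, 0.0005, -0.0004], [0, 0, 0]], [[0.004, 0.0007, -0.0004], [0, 0, 0]]]'

```text
t: 13.13
ee_pos: [0.5909, 0.0962, 0.1451]
eef_rot: [3.129, 0.279, 0.0]
force: [-4.9, -0.1, 13.2]
grip_width: 0.0001
```

Request:
drive_tool --moves '[[[0.001, 0.0002, 0], [0, 0, 0]], [[0.002, 0.0004, 0], [0, 0, 0]], [[0.003, 0.0005, 0], [0, 0, 0]], [[0.004, 0.0007, 0], [0, 0, 0]]]'

```text
t: 13.47
ee_pos: [0.5949, 0.0969, 0.1451]
eef_rot: [-3.129, -0.279, -0.0]
force: [-5.0, -0.4, 13.0]
grip_width: 0.0
```

Request:
drive_tool --moves '[[[0.001, 0.0002, 0], [0, 0, 0]], [[0.002, 0.0004, 0], [0, 0, 0]], [[0.003, 0.0005, 0], [0, 0, 0]], [[0.004, 0.0007, 0], [0, 0, 0]], [[0.004, 0.0007, 0], [0, 0, 0]]]'

```text
t: 13.88
ee_pos: [0.5991, 0.0977, 0.1451]
eef_rot: [-3.129, -0.279, -0.001]
force: [-3.1, 0.2, 11.4]
grip_width: -0.0002
```

Request:
drive_tool --moves '[[[0, 0, 0.004], [0, 0, 0]], [[-0.006, -0.001, 0.005], [0, 0, 0]], [[-0.012, -0.0021, 0.005], [0, 0, 0]], [[-0.012, -0.0021, 0.004], [0, 0, 0]], [[-0.012, -0.0021, 0.002], [0, 0, 0]]]'

```text
t: 14.3
ee_pos: [0.5864, 0.0954, 0.1466]
eef_rot: [-3.129, -0.279, 0.0]
force: [0.2, 0.4, -0.3]
grip_width: 0.0
```

Request:
drive_tool --moves '[[[0, 0, -0.001], [0, 0, 0]], [[0, 0, -0.0014], [0, 0, 0]], [[0, 0, -0.0014], [0, 0, 0]]]'

```text
t: 14.55
ee_pos: [0.5868, 0.0954, 0.1453]
eef_rot: [3.129, 0.279, -0.0]
force: [-4.0, -0.4, 7.5]
grip_width: -0.0
```

Request:
drive_tool --moves '[[[0, 0, -0.0004], [0, 0, 0]], [[0.001, 0.0002, -0.0004], [0, 0, 0]], [[0.002, 0.0004, -0.0004], [0, 0, 0]], [[0.003, 0.0005, -0.0004], [0, 0, 0]], [[0.004, 0.0007, -0.0004], [0, 0, 0]]]'

```text
t: 14.97
ee_pos: [0.5908, 0.0961, 0.1452]
eef_rot: [3.129, 0.279, -0.0]
force: [-4.2, -0.7, 11.7]
grip_width: -0.0002
```

Request:
drive_tool --moves '[[[0.001, 0.0002, 0], [0, 0, 0]], [[0.002, 0.0004, 0], [0, 0, 0]], [[0.003, 0.0005, 0], [0, 0, 0]], [[0.004, 0.0007, 0], [0, 0, 0]]]'

```text
t: 15.3
ee_pos: [0.5948, 0.0969, 0.1452]
eef_rot: [-3.129, -0.279, 0.0]
force: [-4.5, -0.6, 10.2]
grip_width: 0.0003
```

Request:
drive_tool --moves '[[[0.001, 0.0002, 0], [0, 0, 0]], [[0.002, 0.0004, 0], [0, 0, 0]], [[0.002, 0.0004, 0], [0, 0, 0]]]'

```text
t: 15.55
ee_pos: [0.5969, 0.0973, 0.1452]
eef_rot: [3.129, 0.279, -0.0]
force: [-4.3, -0.1, 11.2]
grip_width: 0.0
```

Request:
drive_tool --moves '[[[0, 0, 0.005], [0, 0, 0]], [[-0.002, -0.02, 0.015], [0, 0, 0]], [[-0.0, -0.048, 0.015], [0, 0, 0]], [[0.004, -0.07, 0.015], [0, 0, 0]], [[0.004, -0.07, 0.015], [0, 0, 0]]]'

```text
t: 15.97
ee_pos: [0.6017, 0.0239, 0.1601]
eef_rot: [3.128, 0.276, 0.001]
force: [0.5, -0.3, 0.5]
grip_width: 0.0001
```

```bash
cat > look.py <<'E'
import sys
from h import *
n=sys.argv[1]
im,d,s=snap('wrist','w'+n,scale=1.5)
print(s['t'],s['ee_pos'],s['force'],s['qvel'].round(3))
unwrap('w'+n,'u'+n)
a=cv2.imread('pics/w%s.png'%n);u=cv2.imread('pics/u%s.png'%n)
cv2.imwrite('pics/c%s.png'%n,np.vstack([a[0:360,60:721],u]))
E
python3 look.py 5
```

```text
15.9667 [0.60173323 0.02388053 0.16010395] [ 0.51257056 -0.29304254  0.46804592] [ 0.052  0.001  0.012  0.018 -0.     0.064]
```

View pics/c5.png

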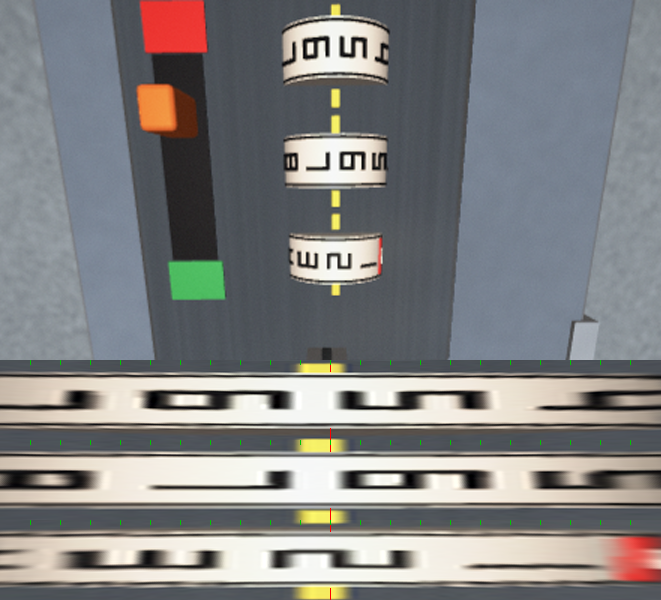

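The middle wheel's index now falls between 7 (centre 219) and 6 (centre 416), at about 6.46, so it needs +6.8 mm more. The right wheel is unchanged at about 2.07.

Request:
drive_tool --moves '[[[-0.003, 0.03, 0], [0, 0, 0]], [[-0.008, 0.055, 0], [0, 0, 0]], [[-0.0112, 0.069, 0], [0, 0, 0]], [[-0.0112, 0.069, -0.008], [0, 0, 0]], [[-0.0112, 0.069, -0.0125], [0, 0, 0]]]'

```text
t: 16.43
ee_pos: [0.5893, 0.0972, 0.1467]
eef_rot: [3.129, 0.282, -0.0]
force: [-0.2, 0.0, -0.6]
grip_width: 0.0
```

Request:
drive_tool --moves '[[[0, 0, 0], [0, 0, 0]], [[0, 0, 0], [0, 0, 0]], [[0, 0, -0.0005], [0, 0, 0]], [[0, 0, -0.001], [0, 0, 0]]]'

```text
t: 16.77
ee_pos: [0.5899, 0.0956, 0.1465]
eef_rot: [3.129, 0.278, 0.0]
force: [0.5, -0.7, -0.6]
grip_width: 0.0003
```

Request:
drive_tool --moves '[[[0, 0, -0.0004], [0, 0, 0]], [[0, 0, -0.0008], [0, 0, 0]], [[0, 0, -0.0012], [0, 0, 0]], [[0, 0, -0.0012], [0, 0, 0]]]'

```text
t: 17.1
ee_pos: [0.5899, 0.096, 0.1455]
eef_rot: [3.129, 0.279, 0.001]
force: [-1.7, -1.0, 5.5]
grip_width: 0.0001
```

Request:
drive_tool --moves '[[[0, 0, -0.0006], [0, 0, 0]], [[0.001, 0.0002, -0.0006], [0, 0, 0]], [[0.002, 0.0004, -0.0006], [0, 0, 0]], [[0.003, 0.0005, -0.0006], [0, 0, 0]], [[0.004, 0.0007, -0.0006], [0, 0, 0]]]'

```text
t: 17.52
ee_pos: [0.5935, 0.0967, 0.1452]
eef_rot: [3.129, 0.279, 0.0]
force: [-4.2, -2.5, 11.2]
grip_width: 0.0001
```

Request:
drive_tool --moves '[[[0.001, 0.0002, 0], [0, 0, 0]], [[0.002, 0.0004, 0], [0, 0, 0]], [[0.0027, 0.0005, 0], [0, 0, 0]], [[0.0027, 0.0005, 0], [0, 0, 0]]]'

```text
t: 17.85
ee_pos: [0.5964, 0.0972, 0.1452]
eef_rot: [3.129, 0.279, 0.0]
force: [-3.8, -2.2, 12.4]
grip_width: 0.0001
```

Request:
drive_tool --moves '[[[0, 0, 0.007], [0, 0, 0]], [[-0.001, 0.006, 0.007], [0, 0, 0]], [[-0.0046, 0.0354, 0.007], [0, 0, 0]], [[-0.0046, 0.0354, 0.006], [0, 0, 0]], [[-0.0046, 0.0354, 0.004], [0, 0, 0]]]'

```text
t: 18.27
ee_pos: [0.5917, 0.1342, 0.1487]
eef_rot: [-3.129, -0.282, -0.001]
force: [-0.7, -0.3, 0.1]
grip_width: -0.0004
```

Request:
drive_tool --moves '[[[0, 0, 0], [0, 0, 0]], [[0, 0, -0.0005], [0, 0, 0]], [[0, 0, -0.0005], [0, 0, 0]]]'

```text
t: 18.52
ee_pos: [0.5917, 0.1324, 0.1479]
eef_rot: [3.129, 0.279, -0.0]
force: [0.7, 0.3, -0.8]
grip_width: -0.0002
```

Request:
drive_tool --moves '[[[0, 0, -0.0005], [0, 0, 0]], [[0, 0, -0.0008], [0, 0, 0]], [[0, 0, -0.0008], [0, 0, 0]]]'

```text
t: 18.77
ee_pos: [0.5918, 0.1326, 0.1472]
eef_rot: [-3.129, -0.279, 0.0]
force: [0.2, 0.4, 0.9]
grip_width: 0.0001
```

Request:
drive_tool --moves '[[[0, 0, -0.0005], [0, 0, 0]], [[0, 0, -0.0008], [0, 0, 0]], [[0, 0, -0.0008], [0, 0, 0]]]'

```text
t: 19.02
ee_pos: [0.5917, 0.1328, 0.1464]
eef_rot: [-3.129, -0.279, 0.0]
force: [0.2, -0.4, 0.4]
grip_width: -0.0002
```

Request:
drive_tool --moves '[[[0, 0, -0.0004], [0, 0, 0]], [[0, 0, -0.0007], [0, 0, 0]], [[0, 0, -0.0007], [0, 0, 0]]]'

```text
t: 19.27
ee_pos: [0.5917, 0.1329, 0.1457]
eef_rot: [3.129, 0.279, -0.0]
force: [0.2, 0.1, 0.1]
grip_width: 0.0
```

Request:
drive_tool --moves '[[[0, 0, -0.0004], [0, 0, 0]], [[0, 0, -0.0007], [0, 0, 0]], [[0, 0, -0.0007], [0, 0, 0]]]'

```text
t: 19.52
ee_pos: [0.5917, 0.1328, 0.145]
eef_rot: [3.129, 0.279, -0.0]
force: [0.9, -0.4, 0.5]
grip_width: 0.0001
```

Request:
drive_tool --moves '[[[0, 0, -0.0004], [0, 0, 0]], [[0, 0, -0.0007], [0, 0, 0]], [[0, 0, -0.0007], [0, 0, 0]]]'

```text
t: 19.77
ee_pos: [0.5917, 0.1328, 0.1443]
eef_rot: [-3.129, -0.279, 0.0]
force: [-0.2, -0.1, -0.2]
grip_width: 0.0002
```

Request:
drive_tool --moves '[[[0, 0, -0.0004], [0, 0, 0]], [[0, 0, -0.0007], [0, 0, 0]], [[0, 0, -0.0007], [0, 0, 0]]]'

```text
t: 20.02
ee_pos: [0.5918, 0.1328, 0.1438]
eef_rot: [3.129, 0.279, 0.0]
force: [-0.6, -0.1, 1.5]
grip_width: -0.0001
```

Request:
drive_tool --moves '[[[0, 0, -0.0004], [0, 0, 0]], [[0, 0, -0.0007], [0, 0, 0]], [[0, 0, -0.0007], [0, 0, 0]]]'

```text
t: 20.27
ee_pos: [0.5919, 0.1329, 0.1434]
eef_rot: [-3.129, -0.279, -0.001]
force: [-1.7, -1.3, 8.6]
grip_width: -0.0004
```

Contact at about 0.1439. I'll press a little more and drag −x.

Request:
drive_tool --moves '[[[0, 0, -0.0005], [0, 0, 0]], [[-0.001, -0.0002, -0.0006], [0, 0, 0]], [[-0.002, -0.0004, -0.0007], [0, 0, 0]], [[-0.003, -0.0005, -0.0007], [0, 0, 0]], [[-0.004, -0.0007, -0.0007], [0, 0, 0]]]'

```text
t: 20.68
ee_pos: [0.5894, 0.1324, 0.1434]
eef_rot: [-3.129, -0.279, -0.006]
force: [4.2, 1.0, 9.4]
grip_width: -0.0001
```

Request:
drive_tool --moves '[[[-0.001, -0.0002, 0], [0, 0, 0]], [[-0.002, -0.0004, 0], [0, 0, 0]], [[-0.003, -0.0005, 0], [0, 0, 0]], [[-0.004, -0.0007, 0], [0, 0, 0]], [[-0.005, -0.0009, 0], [0, 0, 0]]]'

```text
t: 21.1
ee_pos: [0.5845, 0.1315, 0.1434]
eef_rot: [-3.129, -0.279, -0.006]
force: [5.3, 1.4, 8.9]
grip_width: -0.0001
```

Request:
drive_tool --moves '[[[-0.001, -0.0002, 0], [0, 0, 0]], [[-0.002, -0.0004, 0], [0, 0, 0]], [[-0.002, -0.0004, 0], [0, 0, 0]]]'

```text
t: 21.35
ee_pos: [0.5823, 0.1311, 0.1434]
eef_rot: [-3.129, -0.279, -0.006]
force: [3.4, 1.4, 9.6]
grip_width: 0.0001
```

Request:
drive_tool --moves '[[[0, 0, 0.004], [0, 0, 0]], [[0.006, 0.001, 0.005], [0, 0, 0]], [[0.011, 0.0019, 0.005], [0, 0, 0]], [[0.011, 0.0019, 0.004], [0, 0, 0]], [[0.011, 0.0019, 0.0025], [0, 0, 0]]]'

```text
t: 21.77
ee_pos: [0.592, 0.1328, 0.1444]
eef_rot: [3.129, 0.279, -0.0]
force: [0.2, 0.4, -1.1]
grip_width: 0.0001
```

Request:
drive_tool --moves '[[[0, 0, -0.001], [0, 0, 0]], [[0, 0, -0.0016], [0, 0, 0]], [[0, 0, -0.0016], [0, 0, 0]]]'

```text
t: 22.02
ee_pos: [0.5918, 0.1327, 0.1434]
eef_rot: [3.129, 0.279, 0.001]
force: [-1.8, -0.4, 8.4]
grip_width: 0.0002
```

Request:
drive_tool --moves '[[[0, 0, -0.0005], [0, 0, 0]], [[-0.001, -0.0002, -0.0006], [0, 0, 0]], [[-0.002, -0.0004, -0.0007], [0, 0, 0]], [[-0.003, -0.0005, -0.0007], [0, 0, 0]], [[-0.004, -0.0007, -0.0007], [0, 0, 0]]]'

```text
t: 22.43
ee_pos: [0.5891, 0.1322, 0.1433]
eef_rot: [-3.129, -0.279, -0.005]
force: [4.2, 0.8, 10.6]
grip_width: -0.0002
```

Request:
drive_tool --moves '[[[-0.001, -0.0002, 0], [0, 0, 0]], [[-0.002, -0.0004, 0], [0, 0, 0]], [[-0.003, -0.0005, 0], [0, 0, 0]], [[-0.004, -0.0007, 0], [0, 0, 0]], [[-0.004, -0.0007, 0], [0, 0, 0]]]'

```text
t: 22.85
ee_pos: [0.585, 0.1315, 0.1434]
eef_rot: [-3.129, -0.279, -0.005]
force: [3.2, 0.4, 9.6]
grip_width: -0.0003
```

Another 1.6 mm, then lift away and look.

Request:
drive_tool --moves '[[[-0.001, -0.0002, 0], [0, 0, 0]], [[-0.0017, -0.0003, 0], [0, 0, 0]], [[-0.0017, -0.0003, 0], [0, 0, 0]]]'

```text
t: 23.1
ee_pos: [0.5834, 0.1312, 0.1434]
eef_rot: [-3.129, -0.279, -0.005]
force: [3.7, 0.3, 10.3]
grip_width: -0.0001
```

Request:
drive_tool --moves '[[[0, 0, 0.006], [0, 0, 0]], [[0.003, -0.02, 0.016], [0, 0, 0]], [[0.009, -0.055, 0.016], [0, 0, 0]], [[0.014, -0.09, 0.016], [0, 0, 0]], [[0.02, -0.106, 0.016], [0, 0, 0]]]'

```text
t: 23.52
ee_pos: [0.6017, 0.0219, 0.1586]
eef_rot: [3.129, 0.278, -0.001]
force: [0.3, -1.2, -0.5]
grip_width: 0.0002
```

Request:
drive_tool --moves '[[[0, 0, 0], [0, 0, 0]], [[0, 0, 0], [0, 0, 0]]]'

```text
t: 23.68
ee_pos: [0.6018, 0.0243, 0.1583]
eef_rot: [-3.129, -0.277, 0.001]
force: [-0.1, 1.4, 0.7]
grip_width: -0.0002
```

```bash
python3 look.py 6
```

```text
23.6833 [0.60179143 0.02432507 0.15833133] [-0.0926254   1.3646738   0.65622296] [ 0.036 -0.003  0.01   0.003 -0.001  0.011]
```

View pics/c6.png

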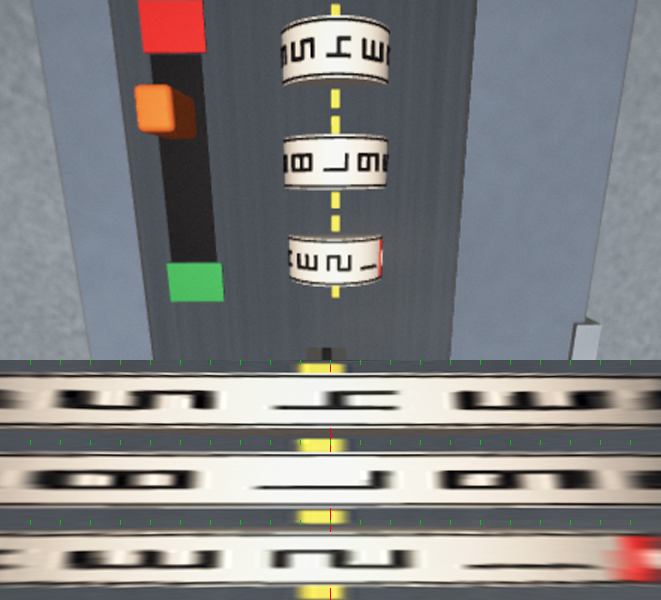

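The unwrapped strips show the 4 centred at 334, the 7 at 324 and the 2 at 341, against an index of about 325. That puts all three wheels within about 0.05 rad. Next I go to the left of the bolt knob.

Request:
drive_tool --moves '[[[-0.005, 0.003, 0.025], [0, 0, 0]], [[-0.025, 0.033, 0.03], [0, 0, 0]], [[-0.045, 0.063, 0.03], [0, 0, 0]], [[-0.065, 0.093, 0.03], [0, 0, 0]], [[-0.072, 0.103, 0.03], [0, 0, 0]]]'

```text
t: 24.15
ee_pos: [0.5265, 0.132, 0.1885]
eef_rot: [-3.128, -0.284, 0.003]
force: [-0.2, 0.8, -0.4]
grip_width: -0.0003
```

Request:
drive_tool --moves '[[[0, 0, 0], [0, 0, 0]], [[0, 0, 0], [0, 0, 0]]]'

```text
t: 24.32
ee_pos: [0.5296, 0.1292, 0.1886]
eef_rot: [3.129, 0.283, -0.0]
force: [0.1, -0.0, 0.6]
grip_width: 0.0002
```

```bash
python3 - <<'E'
from h import *
im,d,s=snap('wrist','w7',scale=1.5);snap('side','s7',crop=(200,150,330,300),scale=4)
print(s['t'],s['ee_pos'],s['force'],s['qvel'].round(3))
E
```

```text
24.3167 [0.52955775 0.12919318 0.18861657] [ 0.12360916 -0.04940447  0.61087499] [-0.036  0.013 -0.02  -0.003 -0.002 -0.008]
```

View pics/w7.png

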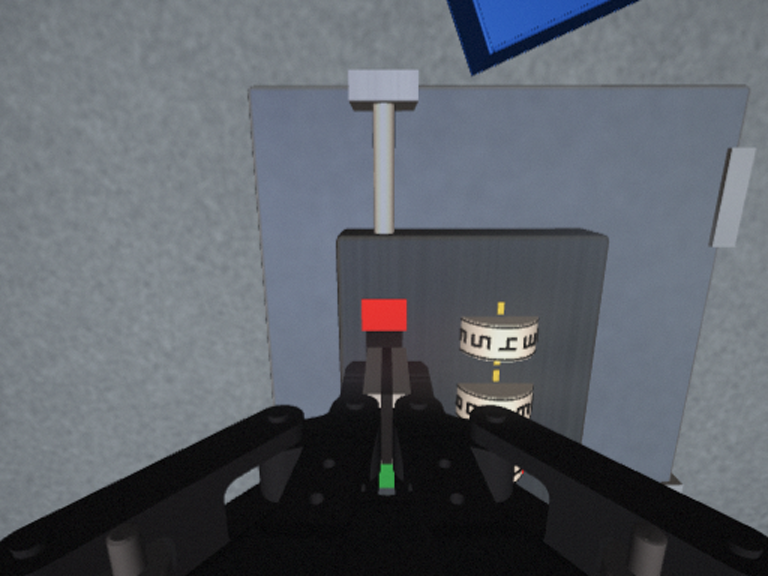

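View pics/s7.png

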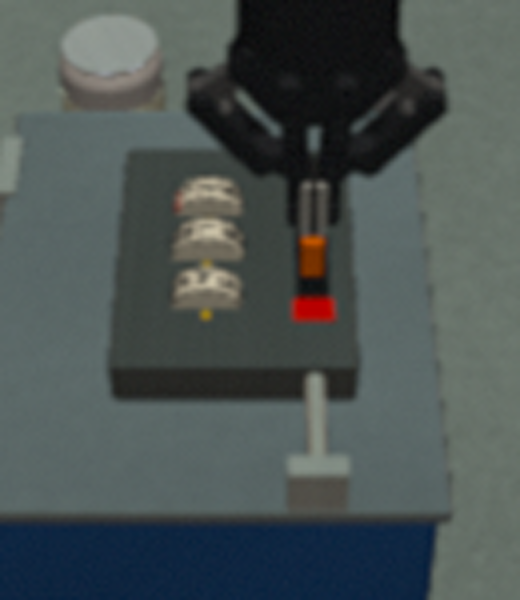

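```bash
python3 - <<'E'
from h import *
o=np.array([.5935,.0963]);a=np.radians(10.25);Rm=np.array([[np.cos(a),-np.sin(a)],[np.sin(a),np.cos(a)]])
_,_,s=load('w6')
f=lambda u,z,s:((px2plane('wrist',np.array(u)/1.5,z,s)[:,:2]-o)@Rm*1e3).round(1)
print(f([(213,108)],.157,s),f([(232,27),(255,282),(395,70)],.13,s))
_,_,s=load('w7');print(f([(384,315)],.13,s),(s['ee_pos'][:2]-o)@Rm)
E
```

```text
[[-56.8  15.6]] [[-57.2  45.7]
 [-57.1 -46.3]
 [ -0.   31.8]]
[[-57.1  45.4]] [-0.05706864  0.04374634]
```

Knob top measures (−56.8, +15.6) mm in the box frame, as expected. The TCP is at (−57, +43.7). Descending beside it.

Request:
drive_tool --moves '[[[0, 0, -0.02], [0, 0, 0]], [[0, 0, -0.038], [0, 0, 0]], [[0, 0, -0.046], [0, 0, 0]], [[0, 0, -0.05], [0, 0, 0]], [[0, 0, -0.05], [0, 0, 0]]]'

```text
t: 24.83
ee_pos: [0.5301, 0.1275, 0.1379]
eef_rot: [3.129, 0.278, -0.002]
force: [0.4, 0.0, 0.5]
grip_width: -0.0002
```

Request:
drive_tool --moves '[[[0.0005, -0.003, 0], [0, 0, 0]], [[0.001, -0.006, 0], [0, 0, 0]], [[0.001, -0.006, 0], [0, 0, 0]]]'

```text
t: 25.08
ee_pos: [0.5316, 0.1215, 0.1392]
eef_rot: [3.129, 0.279, 0.002]
force: [0.2, -0.1, -0.7]
grip_width: 0.0
```

Request:
drive_tool --moves '[[[0.0003, -0.0015, 0], [0, 0, 0]], [[0.0006, -0.003, 0], [0, 0, 0]], [[0.0008, -0.0045, 0], [0, 0, 0]], [[0.0011, -0.006, 0], [0, 0, 0]]]'

```text
t: 25.42
ee_pos: [0.5323, 0.116, 0.1387]
eef_rot: [-3.129, -0.28, -0.001]
force: [0.3, 1.6, 1.7]
grip_width: 0.0001
```

Request:
drive_tool --moves '[[[0.0003, -0.0015, 0], [0, 0, 0]], [[0.0006, -0.003, 0], [0, 0, 0]], [[0.0008, -0.0045, 0], [0, 0, 0]], [[0.0011, -0.006, 0], [0, 0, 0]]]'

```text
t: 25.75
ee_pos: [0.5333, 0.1099, 0.1385]
eef_rot: [-3.129, -0.279, -0.0]
force: [0.2, 2.0, 0.5]
grip_width: 0.0004
```

The knob has moved about 10 mm with only 2 N, so it is past the blocking point and the code is accepted. Continuing.

Request:
drive_tool --moves '[[[0.0004, -0.002, 0], [0, 0, 0]], [[0.0007, -0.004, 0], [0, 0, 0]], [[0.0011, -0.006, 0], [0, 0, 0]], [[0.0014, -0.008, 0], [0, 0, 0]], [[0.0018, -0.01, 0], [0, 0, 0]]]'

```text
t: 26.17
ee_pos: [0.5351, 0.0998, 0.1385]
eef_rot: [3.129, 0.279, -0.0]
force: [0.4, 1.4, 0.3]
grip_width: -0.0002
```

Request:
drive_tool --moves '[[[0.0003, -0.0015, 0], [0, 0, 0]], [[0.0005, -0.003, 0], [0, 0, 0]], [[0.0009, -0.005, 0], [0, 0, 0]], [[0.0012, -0.007, 0], [0, 0, 0]]]'

```text
t: 26.5
ee_pos: [0.5363, 0.0929, 0.1385]
eef_rot: [-3.129, -0.279, 0.0]
force: [0.8, 1.7, 0.5]
grip_width: 0.0002
```

Request:
drive_tool --moves '[[[0.0001, -0.0005, 0], [0, 0, 0]], [[0.0002, -0.001, 0], [0, 0, 0]], [[0.0002, -0.001, 0], [0, 0, 0]]]'

```text
t: 26.75
ee_pos: [0.5364, 0.0919, 0.1385]
eef_rot: [3.129, 0.279, -0.0]
force: [-0.4, -0.1, 0.1]
grip_width: 0.0001
```

Request:
drive_tool --moves '[[[0.0001, -0.0005, 0], [0, 0, 0]], [[0.0002, -0.001, 0], [0, 0, 0]], [[0.0002, -0.0012, 0], [0, 0, 0]]]'

```text
t: 27.0
ee_pos: [0.5365, 0.0908, 0.1385]
eef_rot: [-3.129, -0.279, 0.0]
force: [0.1, 1.9, -0.0]
grip_width: -0.0003
```

Request:
drive_tool --moves '[[[0.0001, -0.0003, 0], [0, 0, 0]], [[0.0001, -0.0006, 0], [0, 0, 0]], [[0.0001, -0.0008, 0], [0, 0, 0]]]'

```text
t: 27.25
ee_pos: [0.5366, 0.0902, 0.1385]
eef_rot: [-3.129, -0.279, 0.0]
force: [-0.7, 4.9, 0.1]
grip_width: 0.0005
```

Request:
drive_tool --moves '[[[0, -0.0003, 0], [0, 0, 0]], [[0.0001, -0.0005, 0], [0, 0, 0]], [[0.0001, -0.0005, 0], [0, 0, 0]]]'

```text
t: 27.5
ee_pos: [0.5366, 0.0902, 0.1385]
eef_rot: [-3.128, -0.279, 0.0]
force: [-1.4, 8.5, 0.9]
grip_width: 0.0
```

It is at the end stop: the position is unchanged while the force rises. Backing off and lifting away.

Request:
drive_tool --moves '[[[-0.0005, 0.004, 0], [0, 0, 0]], [[-0.001, 0.008, 0], [0, 0, 0]], [[-0.001, 0.01, 0.015], [0, 0, 0]], [[-0.001, 0.01, 0.05], [0, 0, 0]], [[-0.001, 0.01, 0.08], [0, 0, 0]]]'

```text
t: 27.92
ee_pos: [0.5352, 0.0998, 0.2193]
eef_rot: [3.129, 0.28, -0.003]
force: [0.9, 0.2, 0.8]
grip_width: -0.0004
```

Request:
drive_tool --moves '[[[0.02, -0.035, 0.01], [0, 0, 0]], [[0.035, -0.07, 0.01], [0, 0, 0]], [[0.05, -0.1, 0.01], [0, 0, 0]], [[0.05, -0.1, 0.01], [0, 0, 0]], [[0.05, -0.1, 0.01], [0, 0, 0]]]'

```text
t: 28.33
ee_pos: [0.5863, -0.0018, 0.2283]
eef_rot: [3.129, 0.276, -0.0]
force: [-0.5, 0.2, 0.6]
grip_width: -0.0001
```

```bash
python3 look.py 8; python3 - <<'E'
from h import *
im,_,s=snap('top','t8',scale=1.5)
o=np.array([.5935,.0963]);a=np.radians(10.25);Rm=np.array([[np.cos(a),-np.sin(a)],[np.sin(a),np.cos(a)]])
im,_,s=load('w8')
h=cv2.cvtColor(im,cv2.COLOR_RGB2HSV);m=cv2.inRange(h,(7,150,190),(18,255,255))
_,l,st,c=cv2.connectedComponentsWithStats(m);i=1+st[1:,4].argmax();print(st[i],c[i],((px2plane('wrist',c[i],.157,s)[:,:2]-o)@Rm*1e3))
E
```

```text
28.3333 [ 0.58628745 -0.00183119  0.22825979] [-0.54979674  0.24219768  0.60479787] [ 0.04  -0.012  0.029  0.008 -0.001  0.016]
[202  88  16  20 286] [209.77972028  97.15734266] [[-56.74082308 -13.98163039]]
```

View pics/c8.png

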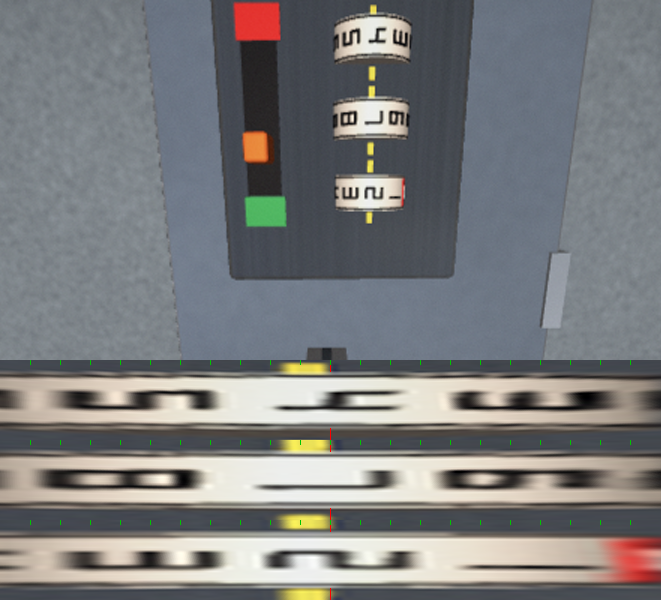

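View pics/t8.png

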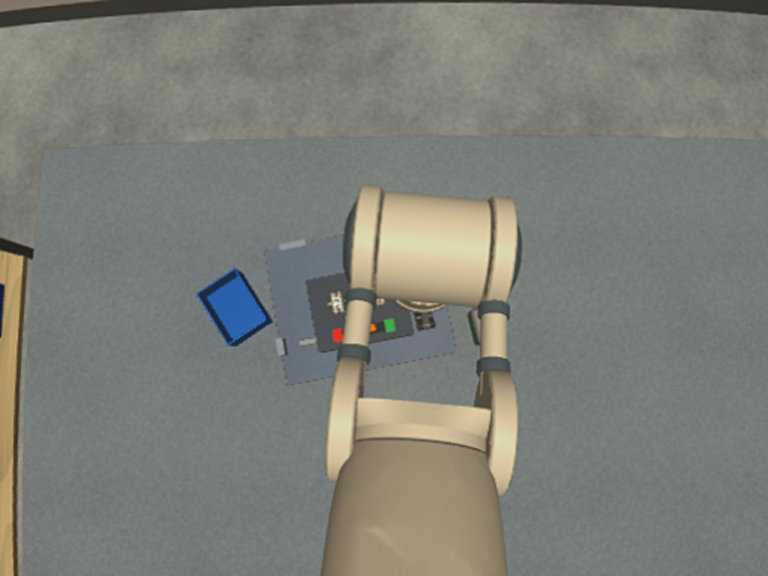

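The wrist view shows 4, 7 and 2 at the index lines. The knob is at box y = −14.0 mm, fully open, and the bin is unmoved in the top view. The arm is clear, so I'm handing in.

```bash
python3 -c "
from h import *
print(ticket.finish_job())"
```

```text
the job is handed in; nothing more can be done
None
```

The lock is set to 4 7 2, the bolt is fully open, and I handed the job in at about 28.4 s with the gripper clear of everything. I rolled each wheel with short strokes of the shut fingertips, then pushed the orange knob from its left until it hit the end stop.

- **Force on the lock:** The highest I read was about 13 N on the wheels and 8.5 N on the knob at its end stop.
- **Wheel positions:** The last picture shows 4, 7 and 2 at the yellow index lines. Before I drew the bolt, I measured each within about 0.05 rad of its digit. The right wheel was the furthest off, about 0.05 rad high, and I left it there because the tolerance is about 0.15 rad.
- **Bolt:** It slid with about 2 N, with no sign of blocking. After I let go, the knob measured at box y = −14.0 mm, which is the fully open position.
- **Other objects:** The bin looked unmoved in the last top view. The arm mostly hid the tape measure and the tin in that view, so I did not check them afterwards, but I felt no contact away from the lock.

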